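# Lay out the kitchen station: each thing into its matching tray

### The job

Lay out the station on the wooden board: stand the blue tin upright in the larger round tray and the salt shaker upright in the smaller round tray, and lay the tongs in the larger oblong tray and the marker pen in the smaller oblong tray, lengthwise. Each must rest on the floor of its tray, wholly inside the rim, and be let go. Leave the garlic and the yoghurt pot where they are.

Things in the scene. Friction and masses are not known exactly. Their poses are not given: they have to be found in the camera images.
- tin_mid (a point): Blue-and-yellow food tin, an upright plain cylinder 57 mm across and 72 mm tall; the point is its centre, 36 mm above its underside; z is its axis. It stands upright on the flat wooden work board (all listed things stand or lie on that one level board, whose top is about 157 mm above the table).
- shaker_mid (a point): Salt shaker, a slim upright glass cylinder with a grey domed cap, 44 mm across up to 74 mm height, cap 34 mm across, 90 mm tall; the point is its centre, 45 mm above its underside; z is its axis. Stands upright on the board.
- tongs_mid (a point): Steel serving tongs with red inner tips, rigid here (the arms do not move), lying flat: 211 mm long (x axis), 46 mm wide (y axis, the outer faces of the two arms; about 44 mm at the middle), 32 mm high; the point is the centre, 16 mm above the underside. To be gripped across both arms at the middle.
- marker_mid (a point): Marker pen, white with a black cap, lying flat: 135 mm long (y axis), 17 mm wide, 16 mm high, roughly round, so it may roll if let go above its support; the point is its centre, 8 mm above the underside.
- tray_big_round: The larger of the two round trays (steel rim, dark rubber floor), fixed to the board: a shallow dish 86 mm across outside, 78 mm inside the rim; floor 2 mm thick, rim top 4 mm above the board. Origin: centre of its underside, on the board. Meant for the tin.
- tray_small_round: The smaller of the two round trays (steel rim, dark rubber floor), fixed to the board: 68 mm across outside, 60 mm inside the rim; floor 2 mm thick, rim top 4 mm above the board. Origin: centre of its underside, on the board. Meant for the salt shaker.
- tray_wide_long: The larger oblong tray (steel rim, dark rubber floor), fixed to the board: 240 x 76 mm outside, 232 mm (x axis) by 68 mm (y axis) inside the rim; floor 2 mm thick, rim top 4 mm above the board. Origin: centre of its underside, on the board. Meant for the tongs.
- tray_narrow_long: The smaller oblong tray (steel rim, dark rubber floor), fixed to the board: 164 x 44 mm outside, 156 mm (y axis) by 36 mm (x axis) inside the rim; floor 2 mm thick, rim top 4 mm above the board. Origin: centre of its underside, on the board. Meant for the marker pen.
- garlic_mid (a point): Bulb of garlic standing at the edge of the board, 61 mm across, 59 mm tall; the point is its centre, 30 mm up. To be left alone.
- pot_mid (a point): White yoghurt pot with a picture of strawberries, 72 mm across, 71 mm tall, standing at the edge of the board; the point is its centre, 36 mm up. To be left alone.

How it is judged:
At the end, for the whole second after the job is handed in: Tin and shaker upright (3 degrees) on the floors of the larger and smaller round trays, within 12 and 10 mm of the centre; tongs and marker flat on the floors of the larger and smaller oblong trays, within 16 mm of the centre and in line to 7 and 9 degrees; all at rest (horizontal distance between tin_mid and tray_big_round below 0.012 m and z of tin_mid in the frame of tray_big_round below 0.0405 m and angle between each of tin_mid, shaker_mid, tongs_mid's own z axis and vertical below 0.05 rad and horizontal distance between shaker_mid and tray_small_round below 0.01 m and z of shaker_mid in the frame of tray_small_round below 0.0495 m and horizontal distance between tongs_mid and tray_wide_long below 0.016 m and z of tongs_mid in the frame of tray_wide_long below 0.0205 m and angle between the x axis of tongs_mid and the x axis of tray_wide_long, either way round below 0.12 rad and horizontal distance between marker_mid and tray_narrow_long below 0.016 m and z of marker_mid in the frame of tray_narrow_long below 0.0125 m and angle between the y axis of marker_mid and the y axis of tray_narrow_long, either way round below 0.16 rad and linear speed of each of tin, shaker, tongs, marker below 0.02 m/s); the robot touches nothing.
It fails at once if the garlic is shifted by more than 3 cm (distance of garlic_mid from where it was at the start of the episode above 0.03 m).
It fails at once if the yoghurt pot is shifted by more than 3 cm (distance of pot_mid from where it was at the start of the episode above 0.03 m).
It also fails if it takes over 104 s, if anything falls off the work surface, if the arm or the gripper's body presses on something with over 40 N, if the wrist force passes 120 N, or if a joint passes its speed limit or range.

### The arm

A 6-joint arm with a two-finger parallel gripper is mounted at the origin on a cart in front of the work surface, level with it; the furniture and walls round the work are solid. World frame = base frame: x ahead of the robot, y to its left, z up, the work surface at z = 0. Lengths are in m, angles in rad, forces in N, time in s.
With the tool pointing down it reaches from about 0.325 to 0.925 m from the base axis. Payload 3.1 kg.
Tool frame: the origin (TCP) lies at the very end of the fingers, on their centre line; the grasp point (between the pads) lies 19 mm behind it (tcp_to_grasp is the z of the grasp point in the tool frame, in m); z points along the fingers, y is the line along which they close (so a half turn about z gives the same grasp; the last joint's range is limited). The gripper opens to 85 mm and grips with 20 to 120 N. Pads are 22 mm wide; open, the fingers measure 114 mm over their backs; the gripper's body (76 mm by 85 mm) begins 54 mm behind the grasp point. The pads swing forward as they close: fully open they stand 13 mm farther back than shut.
Start: joints at [1.204, 0.217, 1.613, -0, 1.311, -0.112], TCP at [0.158, 0.605, 0.231] pointing down, gripper open.
Joint ranges: [-2.75, 2.75], [-0.78, 2.1], [0.31, 2.55], [-1.13, 4.27], [0.13, 2.63], [-2.58, 2.58]. Speed limits (rad/s): [2.79, 2.79, 3.14, 3.14, 3.14, 3.14].

### API

Orientations are given as a unit quaternion [x, y, z, w].
In Python, from cell import observe, snapshot, sign_off, cut_out, place_of, tcp_to_grasp gives the robot as it stands.
- The arm moves only by the tool step_arm, never from a script. Its argument "deltas" is a list of rows, each a list of 6 numbers: the shift along the world's x, y, z in units of 25 mm (1.0 is 25 mm), then the turn, a rotation vector about the world's x, y, z in units of 6 degrees (1.0 is 6 degrees). A call has 1 to 20 rows; each row is the pose to reach, as a shift and turn from the pose commanded when the call began; what a row does not reach only later rows make up. A row lasts 1/8 s, in which the tool goes at most 62.5 mm and 10.7 degrees, less where a joint would pass 70% of its speed; a pose out of reach is approached as far as the arm can. A call with a gripper value outside its range is refused whole. "gripper" is the finger opening in mm, from 0 to 85.4, set as the call begins (left out, the last holds). The fingers move at their own pace and stop on an object; "squeeze" is the grip in N (left out, the last holds). Time passes only in rows, so rows that repeat a pose let the fingers close. It gives the time, the measured TCP pose, the force, the opening and the grip force at its end, in the units of the state.
- observe(): the state, without advancing time (a new reading comes with each control period).
- snapshot(name): name is "side" or "top" or "wrist"; returns a dict with "img" (384x512x3 uint8, red, green, blue), "z_map" (384x512 float32, m along the optical axis (not along the pixel's ray), 0 where there is no reading), "mtx" (3x3 intrinsics, pixels), "k1" (the pictures are not rectified: a ray, as slopes to the right and down, at radius r is drawn at 1 + k1 r^2 times it, then the intrinsics apply), "R" (3x3) and "t" (3): a world point X has camera coordinates R X + t. Camera axes: x right, y down, z forward; pixel columns grow to the right and rows downward; lengths in m; the calibration is good to about 2 mm. A picture is of the moment at which its call begins.
- sign_off(): hands the job in; it is judged then, once.
Trained networks look in the newest picture that a camera, given by its name, has taken for a name from the list of things; names that differ only in an ending like _2 or _b are one class to them, and where a whole thing is asked for, a point or a joint stands for the part that bears it (a point fixed in the world has none). Each returns a list of dicts, best first, with "confidence" (0 to 1); they miss things now and then, are a little off and sometimes report something else, mostly with a low value. They report only what shows in the picture. A call takes as long as a camera call.
- cut_out(camera, target): "pixels" (384x512 bool, what is visible of it).
- place_of(camera, target): "xyz" ([x, y, z] in m, in the coordinates of the camera as it stood for that picture, good to about 4 mm: a listed point, or the origin of a listed thing).
The state is a dict: "time_s": time; "qpos": joint angles; "joint_velocities": joint speeds; "effort": joint torques, N m; "position": TCP position; "eef_rot": TCP orientation; "ft_force": force on the tool from outside, world axes, zero at the start; "torque": the same for the moment, N m; "gripper_width": finger opening in m; "gripper_force": force on a finger pad.
Only numpy, scipy, OpenCV 4.12 (cv2) and the standard library are available. Lean on these libraries where they do the work, as an engineer would, in place of code of your own. Each camera call takes 0.05 s, during which the arm holds its last target. There are 200 camera calls.

## Working session

There is one attempt and no reset: what is moved stays moved. The work goes in short steps, Python scripts to look and compute and a tool call to move; the robot and the scene stay as the last step left them, time stands still between calls to the robot, and variables do not carry over. Pictures are saved under pics/ and viewed, at most 14 in all, crops included, and the job is handed in when it is done.

Besides the shell and the picture viewer there is one more tool, called after ">>>" as name(argument=value, ...) on one line, values as JSON. step_arm: Moves the arm, as the interface text tells. Its arguments: {"type":"object","properties":{"deltas":{"type":"array","items":{"type":"array","items":{"type":"number"}}},"gripper":{"type":"number"},"squeeze":{"type":"number"}},"required":["deltas"]}

```bash
mkdir -p pics; cat > h.py <<'E'
import numpy as np, cv2
from cell import *
names=["tin_mid","shaker_mid","tongs_mid","marker_mid","tray_big_round","tray_small_round","tray_wide_long","tray_narrow_long","garlic_mid","pot_mid"]
def cloud(s):
    h,w=s["z_map"].shape; v,u=np.mgrid[:h,:w]
    K=s["mtx"]; 
    p=cv2.undistortPoints(np.stack([u.ravel(),v.ravel()],1).astype(float)[:,None],K,np.array([s["k1"],0,0,0,0.])).reshape(h,w,2)
    z=s["z_map"]; c=np.dstack([p[...,0]*z,p[...,1]*z,z])
    return (c-s["t"])@s["R"]
def save(s,n): cv2.imwrite(f"pics/{n}.png",s["img"][...,::-1])
E
python3 - <<'E'
from h import *
o=observe();print(o["time_s"],o["position"],o["eef_rot"],o["gripper_width"],tcp_to_grasp)
np.set_printoptions(precision=4,suppress=True)
for cam in ["top","side"]:
    s=snapshot(cam);save(s,cam);C=cloud(s)
    print(cam,"campos",-s["R"].T@s["t"])
    for n in names:
        r=place_of(cam,n)[:2];
        m=cut_out(cam,n)[:1]
        out=[]
        for d in r: out.append((round(d["confidence"],2),s["R"].T@(np.array(d["xyz"])-s["t"])))
        e=None
        if m:
            k=m[0]["pixels"]&(s["z_map"]>0);P=C[k]
            md=np.median(P,0); q=(P[:,:2]-P[:,:2].mean(0)); ev,V=np.linalg.eigh(q.T@q)
            lo,hi=np.percentile(P,1,0),np.percentile(P,99,0)
            e=(round(m[0]["confidence"],2),k.sum(),(lo+hi)/2,hi-lo,"ang",np.degrees(np.arctan2(V[1,1],V[0,1])))
        print(n,out,e)
E
```

```text
0.0 [0.1572135  0.60404949 0.22996446] [ 1.27046107e-01  9.91896069e-01 -1.18081582e-03 -2.83155392e-04] 0.0858523623680572 -0.0187
top campos [0.2845 0.1009 1.4067]
tin_mid [(0.87, array([0.3316, 0.265 , 0.1891]))] (0.93, np.int64(409), array([0.3326, 0.2664, 0.2022]), array([0.0491, 0.0564, 0.0584]), 'ang', np.float64(84.37788571946366))
shaker_mid [(0.63, array([0.3963, 0.1662, 0.2015]))] (0.47, np.int64(196), array([0.3983, 0.1683, 0.2012]), array([0.0387, 0.0397, 0.0939]), 'ang', np.float64(105.3156270672893))
tongs_mid [(0.61, array([0.4904, 0.2863, 0.1721]))] (0.57, np.int64(370), array([0.4875, 0.2758, 0.1749]), array([0.116 , 0.1605, 0.0337]), 'ang', np.float64(123.25212699247903))
marker_mid [(0.67, array([0.688 , 0.161 , 0.1689]))] (0.82, np.int64(269), array([0.6846, 0.156 , 0.1651]), array([0.0765, 0.1098, 0.0245]), 'ang', np.float64(124.03091463654123))
tray_big_round [(0.77, array([0.5262, 0.0038, 0.153 ]))] (0.91, np.int64(742), array([0.5251, 0.0026, 0.1586]), array([0.0816, 0.0828, 0.0114]), 'ang', np.float64(71.91621352832617))
tray_small_round [(0.78, array([0.450
[... 1924 characters left out ...]
, 'ang', np.float64(109.14945595077829))
tray_wide_long [(0.63, array([0.6446, 0.0602, 0.1571]))] (0.88, np.int64(2340), array([0.6457, 0.0564, 0.1585]), array([0.1732, 0.2137, 0.0067]), 'ang', np.float64(124.66232176473302))
tray_narrow_long [(0.74, array([0.5742, 0.3034, 0.1595])), (0.41, array([0.6877, 0.1542, 0.1628]))] None
garlic_mid [(0.77, array([ 0.506 , -0.1263,  0.1845]))] (0.84, np.int64(731), array([ 0.5036, -0.125 ,  0.1838]), array([0.0519, 0.0619, 0.0545]), 'ang', np.float64(97.36692431250876))
pot_mid [(0.94, array([ 0.5896, -0.1194,  0.1905]))] (0.77, np.int64(1509), array([ 0.5891, -0.12  ,  0.1929]), array([0.0691, 0.0683, 0.0724]), 'ang', np.float64(-145.80634506164475))
```

View pics/top.png

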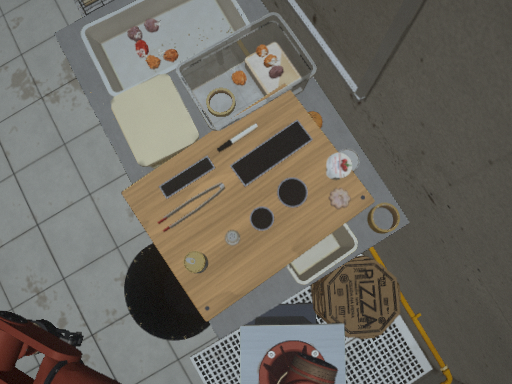

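View pics/side.png

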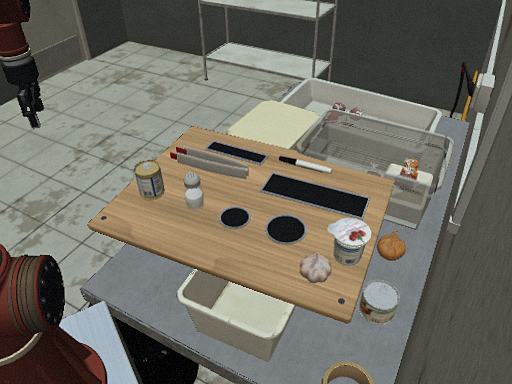

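The top view shows the board turned about 34°, with the tin at (195,262), shaker (232,238), tongs (193,207), marker (237,137), wide tray (272,152), narrow tray (187,176) and round trays (262,217) and (292,192). The side view agrees, and the garlic and pot are on the near right edge.

>>> step_arm(deltas=[[0,0,2.8,0,0,0],[2,-4,2.8,0,0,-2],[3.5,-7,2.8,0,0,-4],[5,-10,2.8,0,0,-6],[7,-13.5,2.8,0,0,-6.9],[7,-13.5,2.8,0,0,-6.9],[7,-13.5,2.8,0,0,-6.9],[7,-13.5,2.8,0,0,-6.9],[7,-13.5,2.8,0,0,-6.9]])

```text
time_s: 3.22
position: [0.3327, 0.2673, 0.3015]
eef_rot: [0.47, 0.883, 0.0, -0.0]
ft_force: [0.1, 0.5, 0.1]
gripper_width: 0.0852
gripper_force: 0.0
```

```bash
cat >> h.py <<'E'
np.set_printoptions(precision=4,suppress=True)
def rect(P):
    (c,(a,b),t)=cv2.minAreaRect((P[:,:2]*1000).astype(np.float32))
    if a<b: a,b,t=b,a,t+90
    return np.array([*c,a,b,t%180])
def look(cam,ns,name=None):
    s=snapshot(cam)
    if name: save(s,name)
    C=cloud(s)
    for n in ns:
        for d in place_of(cam,n)[:2]: print(cam,n,"place",round(d["confidence"],2),s["R"].T@(np.array(d["xyz"])-s["t"]))
        for d in cut_out(cam,n)[:1]:
            k=cv2.erode(d["pixels"].astype(np.uint8),np.ones((2,2)))>0
            P=C[k&(s["z_map"]>0)]
            if len(P)<10: continue
            zt=np.percentile(P[:,2],98)
            T=P[P[:,2]>zt-0.012]
            print("   cut",round(d["confidence"],2),len(P),"ztop",zt,"rect(mm)",rect(P),"toprect",rect(T))
    return s,C
def st():
    o=observe();p=o["eef_rot"];print(o["time_s"],np.array(o["position"]),"yaw_y",np.degrees(np.arctan2(p[1]**2-p[0]**2,2*p[0]*p[1])),np.array(o["ft_force"]),o["gripper_width"],o["gripper_force"])
E
python3 - <<'E'
from h import *
st()
s,C=look("top",["tongs_mid","marker_mid","tray_wide_long","tray_narrow_long"])
a=np.radians(34)
for d in range(-120,130,15):
    p=np.array([0.688,0.155])+d/1000*np.array([np.cos(a),np.sin(a)])
    k=np.hypot(C[...,0]-p[0],C[...,1]-p[1])<0.012
    print(d,C[k][:,2].max() if k.any() else None)
look("wrist",["tin_mid","shaker_mid","tongs_mid","tray_small_round","tray_narrow_long"],"w1")
E
```

```text
3.225 [0.3327 0.2673 0.3015] yaw_y 33.907908721212046 [0.1491 0.5134 0.0839] 0.0852223878193324 0.0
top tongs_mid place 0.64 [0.3951 0.1668 0.1996]
top tongs_mid place 0.58 [0.4922 0.2878 0.1744]
   cut 0.97 29 ztop 0.19005143054597426 rect(mm) [539.274  203.3493  18.7277  14.5112  51.1869] toprect [537.6336 199.0965  15.5366   8.5908  10.8566]
top marker_mid place 0.76 [0.6889 0.1595 0.1653]
top marker_mid place 0.36 [0.4523 0.0882 0.1628]
   cut 0.61 245 ztop 0.18706616409256283 rect(mm) [487.1279 279.9241 203.8476  33.931  122.0669] toprect [488.6172 278.4604 199.8001  32.9676 122.2033]
top tray_wide_long place 0.65 [0.6479 0.059  0.1611]
   cut 0.98 1902 ztop 0.16379116674417407 rect(mm) [640.7291  57.5815 234.6628  72.6844 124.9513] toprect [640.7291  57.5815 234.6628  72.6844 124.9513]
top tray_narrow_long place 0.68 [0.5724 0.302  0.1565]
   cut 0.95 787 ztop 0.16414797006111057 rect(mm) [572.019  299.8183 162.4447  42.3371 122.4233] toprect [572.019  299.8183 162.4447  42.3371 122.4233]
-120 0.16638203522395975
-105 0.16638203522395975
-90 0.16271258419778398
-75 0.1642072903
[... 408 characters left out ...]
56.7051  55.0382 115.3527]
wrist shaker_mid place 0.68 [0.3976 0.1638 0.2023]
   cut 0.65 2082 ztop 0.24139787628794276 rect(mm) [376.5067 196.2794 186.5968  40.0479 133.1057] toprect [356.5327 220.7577 125.3195  28.8254 129.8782]
wrist tongs_mid place 0.62 [0.4903 0.2808 0.1738]
   cut 0.72 3330 ztop 0.18941929868721602 rect(mm) [466.2566 326.4626 177.1297  94.2501 163.5454] toprect [451.8308 328.5188 150.6207  86.2585 165.1197]
wrist tray_small_round place 0.56 [0.5762 0.2997 0.1544]
wrist tray_narrow_long place 0.84 [0.5759 0.3029 0.1545]
   cut 0.75 3819 ztop 0.16203004078516278 rect(mm) [564.0015 322.7977 113.6868  49.7829 122.3908] toprect [564.0015 322.7977 113.6868  49.7829 122.3908]
```

>>> step_arm(deltas=[[0.08,0,-1.5,0,0,0],[0.08,0,-3,0,0,0],[0.08,0,-4.4,0,0,0],[0.08,0,-5.1,0,0,0],[0.08,0,-5.1,0,0,0],[0.08,0,-5.1,0,0,0]], gripper=85)

```text
time_s: 4.97
position: [0.3352, 0.2677, 0.1748]
eef_rot: [0.469, 0.883, 0.001, 0.0]
ft_force: [-0.9, -0.4, -0.2]
gripper_width: 0.0853
gripper_force: 0.0
```

>>> step_arm(deltas=[[0,0,0,0,0,0],[0,0,0,0,0,0],[0,0,0,0,0,0],[0,0,0,0,0,0],[0,0,0,0,0,0],[0,0,0,0,0,0],[0,0,0,0,0,0],[0,0,0,0,0,0]], gripper=45, squeeze=45)

```text
time_s: 5.98
position: [0.3352, 0.2677, 0.1752]
eef_rot: [0.469, 0.883, 0.001, 0.001]
ft_force: [-1.1, -0.1, 6.2]
gripper_width: 0.0563
gripper_force: 48.4
```

>>> step_arm(deltas=[[0,0,2,0,0,0],[0,0,4,0,0,0],[0,0,5.5,0,0,0],[2,-2.8,5.5,0,0,0],[3.5,-4.8,5.5,0,0,0],[5,-6.8,5.5,0,0,0],[6.5,-9,5,0,0,0],[7.68,-10.6,4.4,0,0,0],[7.68,-10.6,4,0,0,0],[7.68,-10.6,4,0,0,0],[7.68,-10.6,4,0,0,0]])

```text
time_s: 7.35
position: [0.5258, 0.0036, 0.2735]
eef_rot: [0.469, 0.883, 0.0, -0.001]
ft_force: [-0.3, -0.2, -1.7]
gripper_width: 0.0561
gripper_force: 49.2
```

```bash
python3 - <<'E'
from h import *
st()
look("wrist",["tin_mid","tray_big_round","tray_small_round","tray_wide_long"],"w2")
look("side",["tin_mid","tray_big_round"])
look("top",["tin_mid","tray_big_round"])
E
```

```text
7.35 [0.5258 0.0036 0.2735] yaw_y 34.06314527633735 [-0.3391 -0.2045 -1.7238] 0.05608188360043175 49.15071487426758
   cut 0.69 15499 ztop 0.3273170798093571 rect(mm) [522.0157  10.3658  56.2427  42.2101  33.6803] toprect [522.2164  10.4451  52.3511  42.1195  33.6803]
wrist tray_big_round place 0.55 [0.5245 0.0019 0.1581]
   cut 0.55 3519 ztop 0.16090700859723459 rect(mm) [520.7665  14.0989  84.3236  56.7736  33.3615] toprect [520.7665  14.0989  84.3236  56.7736  33.3615]
wrist tray_small_round place 0.76 [0.456  0.0882 0.1592]
   cut 0.55 5778 ztop 0.1610894763446903 rect(mm) [455.5836  89.552   66.0516  65.5244   3.5427] toprect [455.5836  89.552   66.0516  65.5244   3.5427]
wrist tray_wide_long place 0.92 [0.6451 0.0541 0.1609]
   cut 0.67 17378 ztop 0.16165579654269888 rect(mm) [617.3799  62.9384 201.3359 124.0578 124.8565] toprect [617.3799  62.9384 201.3359 124.0578 124.8565]
side tin_mid place 0.59 [ 0.508  -0.1272  0.1831]
side tin_mid place 0.56 [0.5309 0.0032 0.2922]
   cut 0.58 640 ztop 0.326141076497829 rect(mm) [589.84    40.0654 207.1865  48.3633  35.7533] toprect [539.8018 -12.434   56.8622  20.3879  41.8573]
side tray_big_round place 0.91 [0.5305 0.0036 0.1594]
   cut 0.95 863 ztop 0.16140718230439738 rect(mm) [528.1885  -0.0048  80.9082  78.9439  90.5096] toprect [528.1885  -0.0048  80.9082  78.9439  90.5096]
top tin_mid place 0.71 [0.5271 0.0034 0.2879]
top tray_big_round place 0.69 [ 0.5849 -0.1164  0.1929]
top tray_big_round place 0.67 [0.5251 0.0032 0.1553]
   cut 0.55 199 ztop 0.1627957074347055 rect(mm) [501.3437   1.1547  60.5379  35.968   68.4868] toprect [501.3437   1.1547  60.5379  35.968   68.4868]
```

View pics/w2.png

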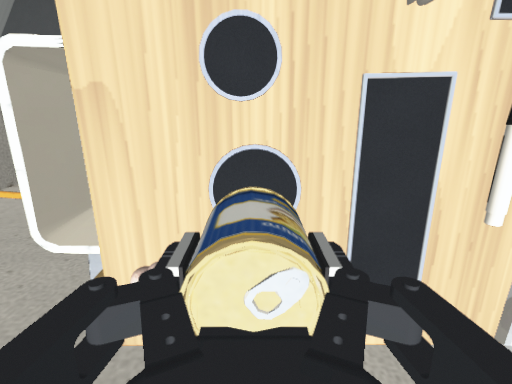

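>>> step_arm(deltas=[[0.04,0,-1.5,0,0,0],[0.04,0,-2.8,0,0,0],[0.04,0,-3.5,0,0,0],[0.04,0,-3.7,0,0,0],[0.04,0,-3.82,0,0,0],[0.04,0,-3.82,0,0,0],[0.04,0,-3.82,0,0,0]])

```text
time_s: 9.18
position: [0.5283, 0.0022, 0.1795]
eef_rot: [0.469, 0.883, 0.0, 0.001]
ft_force: [0.2, 0.2, -1.6]
gripper_width: 0.056
gripper_force: 49.2
```

>>> step_arm(deltas=[[0,0,0,0,0,0],[0,0,0,0,0,0],[0,0,0,0,0,0],[0,0,0,0,0,0],[0,0,0,0,0,0],[0,0,0,0,0,0]], gripper=85)

```text
time_s: 9.93
position: [0.5275, 0.0023, 0.1782]
eef_rot: [0.469, 0.883, -0.0, -0.0]
ft_force: [0.3, 0.5, -0.3]
gripper_width: 0.085
gripper_force: 0.0
```

>>> step_arm(deltas=[[0,0,2,0,0,0],[0,0,4,0,0,0],[0,0,5,0,0,0],[-1.5,1.9,5,0,0,0],[-3,3.8,5,0,0,0],[-5.16,6.5,5,0,0,0],[-5.16,6.5,5,0,0,0],[-5.16,6.5,5,0,0,0],[-5.16,6.5,5,0,0,0]])

```text
time_s: 11.05
position: [0.399, 0.1644, 0.3034]
eef_rot: [0.47, 0.883, -0.0, 0.0]
ft_force: [-0.0, -0.7, -0.1]
gripper_width: 0.0849
gripper_force: 0.0
```

```bash
python3 - <<'E'
from h import *
st()
look("wrist",["shaker_mid"],"w3")
look("side",["shaker_mid","tin_mid"])
look("top",["shaker_mid","tin_mid"])
E
```

```text
11.05 [0.399  0.1644 0.3034] yaw_y 33.99356839449326 [-0.0487 -0.6685 -0.1387] 0.08489372998904168 0.0
wrist shaker_mid place 0.95 [0.3996 0.1693 0.1998]
   cut 0.7 2229 ztop 0.2464705829543347 rect(mm) [403.7383 173.9287  49.6711  37.0913  12.3673] toprect [398.54   169.3126  32.6589  30.8436 160.2102]
side shaker_mid place 0.61 [0.4008 0.1685 0.2032]
   cut 0.63 592 ztop 0.24434613016259427 rect(mm) [398.136  158.5818  42.5418  27.0481 170.5977] toprect [397.9434 158.9382  29.112   22.8836  12.9859]
side tin_mid place 0.62 [0.5333 0.0007 0.1937]
   cut 0.9 1033 ztop 0.22951575341748734 rect(mm) [535.7519   4.9469  75.434   53.2914  47.116 ] toprect [529.7165  -1.6312  56.2247  52.4011  28.9681]
top tin_mid place 0.75 [0.5284 0.0008 0.1917]
```

View pics/w3.png

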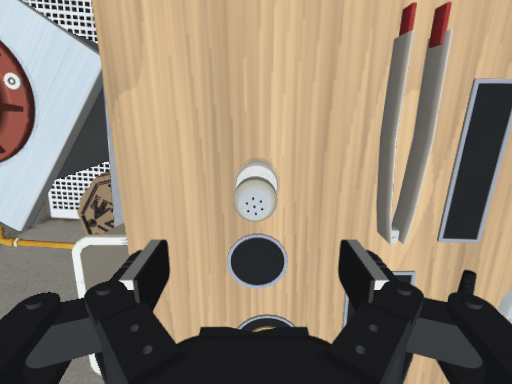

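>>> step_arm(deltas=[[0.02,0.18,-1,0,0,0],[0.02,0.18,-2.8,0,0,0],[0.02,0.18,-4.2,0,0,0],[0.02,0.18,-4.8,0,0,0],[0.02,0.18,-4.8,0,0,0],[0.02,0.18,-4.8,0,0,0]])

```text
time_s: 12.45
position: [0.4004, 0.1697, 0.185]
eef_rot: [0.469, 0.883, 0.001, 0.001]
ft_force: [0.0, -0.6, -0.4]
gripper_width: 0.085
gripper_force: 0.0
```

>>> step_arm(deltas=[[0,0,0,0,0,0],[0,0,0,0,0,0],[0,0,0,0,0,0],[0,0,0,0,0,0],[0,0,0,0,0,0],[0,0,0,0,0,0],[0,0,0,0,0,0],[0,0,0,0,0,0]], gripper=32, squeeze=40)

```text
time_s: 13.45
position: [0.3996, 0.1694, 0.1845]
eef_rot: [0.469, 0.883, 0.0, 0.001]
ft_force: [-2.3, 0.0, 6.8]
gripper_width: 0.0397
gripper_force: 40.2
```

>>> step_arm(deltas=[[0,0,1,0,0,0],[0,0,2.4,0,0,0],[0.8,-1.2,2.4,0,0,0],[1.6,-2.4,2.4,0,0,0],[2.2,-3.24,2.4,0,0,0],[2.2,-3.24,2.4,0,0,0],[2.2,-3.24,2.4,0,0,0]])

```text
time_s: 14.32
position: [0.4533, 0.0887, 0.2428]
eef_rot: [0.47, 0.883, -0.0, -0.001]
ft_force: [0.1, 0.2, -1.3]
gripper_width: 0.0396
gripper_force: 40.6
```

```bash
python3 - <<'E'
from h import *
st()
look("wrist",["shaker_mid","tray_small_round"],"w4")
look("side",["shaker_mid","tray_small_round","tin_mid"],"s4")
look("top",["shaker_mid","tray_small_round"])
E
```

```text
14.325 [0.4533 0.0887 0.2428] yaw_y 33.99227739536691 [ 0.1056  0.2027 -1.2518] 0.03957362599911303 40.56351169478148
wrist shaker_mid place 0.63 [0.4545 0.0855 0.2603]
   cut 0.81 9522 ztop 0.30432648514550975 rect(mm) [449.9541  96.6543  39.666   27.3829  25.5715] toprect [450.4372  93.6652  33.181   21.5732  25.5715]
wrist tray_small_round place 0.98 [0.4585 0.0905 0.1584]
   cut 0.58 2922 ztop 0.16084735196108266 rect(mm) [451.3058  97.0079  65.9916  49.8893  32.4941] toprect [451.3058  97.0079  65.9916  49.8893  32.4941]
side shaker_mid place 0.6 [0.4537 0.0898 0.2608]
   cut 0.86 346 ztop 0.2977526653555947 rect(mm) [488.4178 121.6514 140.3245  33.9882  50.1643] toprect [458.5971  71.8896  19.0908   6.755   27.5755]
side tray_small_round place 0.59 [0.4588 0.0895 0.1592]
   cut 0.69 522 ztop 0.1602028969478738 rect(mm) [455.4547  86.237   65.436   64.9011 137.1503] toprect [455.4547  86.237   65.436   64.9011 137.1503]
side tin_mid place 0.73 [0.5325 0.0025 0.1941]
side tin_mid place 0.5 [0.5711 0.2994 0.1533]
   cut 0.73 1069 ztop 0.22936419426580867 rect(mm) [534.0352   3.7866  72.8794  56.6752  53.3852] toprect [528.675   -0.9629  58.3541  53.2553  56.5463]
   cut 0.3 809 ztop 0.16402527037340137 rect(mm) [571.6165 300.4569 162.4156  43.4848 122.9496] toprect [571.6165 300.4569 162.4156  43.4848 122.9496]
top tray_small_round place 0.53 [0.4498 0.0902 0.1611]
   cut 0.41 469 ztop 0.23159586839557203 rect(mm) [ 584.7003 -121.6285   65.7455   65.3299   94.2365] toprect [ 584.7003 -121.6285   65.7455   65.3299   94.2365]
```

View pics/w4.png

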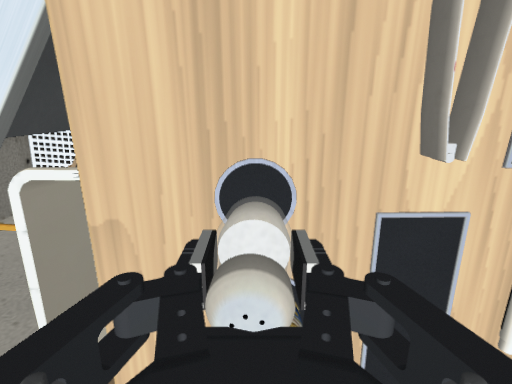

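>>> step_arm(deltas=[[0.08,0,-1,0,0,0],[0.08,0,-1.8,0,0,0],[0.08,0,-2.1,0,0,0],[0.08,0,-2.26,0,0,0],[0.08,0,-2.26,0,0,0],[0.08,0,-2.26,0,0,0],[0.08,0,-2.26,0,0,0]])

```text
time_s: 16.05
position: [0.4564, 0.0884, 0.1874]
eef_rot: [0.469, 0.883, 0.0, 0.0]
ft_force: [-0.0, 0.7, -1.6]
gripper_width: 0.04
gripper_force: 40.6
```

>>> step_arm(deltas=[[0,0,0,0,0,0],[0,0,0,0,0,0],[0,0,0,0,0,0],[0,0,0,0,0,0],[0,0,0,0,0,0],[0,0,0,0,0,0],[0,0,0,0,0,0]], gripper=85)

```text
time_s: 16.92
position: [0.456, 0.0883, 0.1868]
eef_rot: [0.469, 0.883, -0.0, -0.0]
ft_force: [-0.5, 0.6, 1.1]
gripper_width: 0.085
gripper_force: 0.0
```

>>> step_arm(deltas=[[0,0,2,0,0,0],[0,0,4,0,0,0],[0,0,5.5,0,0,0],[0.7,2,5.5,0,0,0],[1.5,4,5.5,0,0,0],[2.16,6.07,5.5,0,0,0],[2.16,6.07,5.5,0,0,0],[2.16,6.07,5.5,0,0,0]])

```text
time_s: 17.92
position: [0.5097, 0.2397, 0.3239]
eef_rot: [0.469, 0.883, -0.001, -0.0]
ft_force: [-0.1, -0.9, -0.1]
gripper_width: 0.0845
gripper_force: 0.0
```

```bash
python3 - <<'E'
from h import *
st()
look("wrist",["tongs_mid","tray_narrow_long"],"w5")
look("side",["tongs_mid","shaker_mid","tin_mid"],"s5")
look("top",["shaker_mid","tin_mid","marker_mid"])
E
```

```text
17.925 [0.5097 0.2397 0.3239] yaw_y 34.03400586202473 [-0.0894 -0.888  -0.0564] 0.08448336522355829 0.0
wrist tongs_mid place 0.59 [0.4944 0.2812 0.1754]
   cut 0.67 1750 ztop 0.1898131785223959 rect(mm) [495.6803 278.2042 218.0836  37.0406 124.9169] toprect [491.3198 281.0378 208.3048  33.5175 124.5984]
wrist tray_narrow_long place 0.66 [0.5762 0.2992 0.156 ]
wrist tray_narrow_long place 0.46 [0.6466 0.0556 0.1565]
   cut 0.93 6013 ztop 0.16188114287980834 rect(mm) [577.4067 300.8045 162.0643  46.4998 122.9299] toprect [577.4067 300.8045 162.0643  46.4998 122.9299]
side tongs_mid place 0.75 [ 0.5868 -0.1209  0.1915]
side tongs_mid place 0.66 [0.4906 0.2806 0.1766]
   cut 0.86 1174 ztop 0.18756551238417712 rect(mm) [490.8228 278.4248 208.0869  37.4432 123.5096] toprect [491.1885 277.2157 204.5533  36.5304 123.5621]
side shaker_mid place 0.95 [0.4571 0.0876 0.2037]
side shaker_mid place 0.26 [0.647  0.0577 0.155 ]
   cut 0.63 598 ztop 0.2465451736748564 rect(mm) [455.1224  77.4998  37.6439  25.9518   3.1559] toprect [454.2858  79.8832  27.9908  24.3007 120.736 ]
side tin_mid place 0.97 [0.5309 0.0038 0.192 ]
side tin_mid place 0.59 [0.4904 0.2832 0.1738]
   cut 0.66 211 ztop 0.1606152994319219 rect(mm) [451.2921  79.3967  64.1026  50.213  144.4145] toprect [451.2921  79.3967  64.1026  50.213  144.4145]
top shaker_mid place 0.51 [0.4539 0.0848 0.2029]
   cut 0.69 170 ztop 0.24955308088848305 rect(mm) [447.9639  87.9522  35.0534  31.0692 116.156 ] toprect [451.5052  86.2955  27.512   27.4421 133.5692]
top tin_mid place 0.66 [0.5267 0.0023 0.1913]
   cut 0.81 395 ztop 0.2319047934520015 rect(mm) [524.0432   1.4705  54.0377  51.1505 160.8099] toprect [524.3605   1.3879  53.2877  51.2135 161.0813]
top marker_mid place 0.5 [0.6878 0.1602 0.1646]
   cut 0.68 186 ztop 0.17531294251965102 rect(mm) [684.2826 154.2623 129.8792  12.4227 125.8509] toprect [684.2826 154.2623 129.8792  12.4227 125.8509]
```

View pics/w5.png

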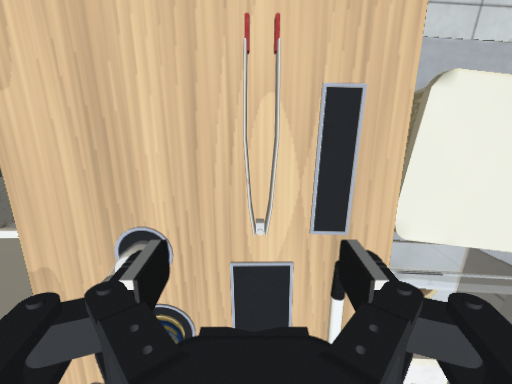

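View pics/s5.png

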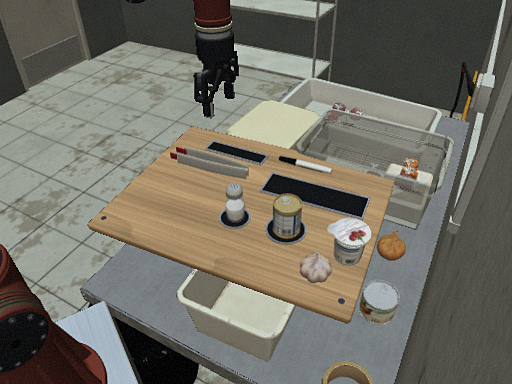

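>>> step_arm(deltas=[[-0.7,1.62,0,0,0,0],[-0.7,1.62,-2,0,0,0],[-0.7,1.62,-4,0,0,0],[-0.7,1.62,-5.5,0,0,0],[-0.7,1.62,-6.2,0,0,0],[-0.7,1.62,-6.46,0,0,0],[-0.7,1.62,-6.46,0,0,0],[-0.7,1.62,-6.46,0,0,0]])

```text
time_s: 19.88
position: [0.4939, 0.2811, 0.1648]
eef_rot: [0.469, 0.883, 0.001, 0.001]
ft_force: [-0.2, 0.4, 0.5]
gripper_width: 0.085
gripper_force: 0.0
```

>>> step_arm(deltas=[[0,0,0,0,0,0],[0,0,0,0,0,0],[0,0,0,0,0,0],[0,0,0,0,0,0],[0,0,0,0,0,0],[0,0,0,0,0,0],[0,0,0,0,0,0],[0,0,0,0,0,0]], gripper=32, squeeze=40)

```text
time_s: 20.88
position: [0.4929, 0.2808, 0.1633]
eef_rot: [0.469, 0.883, 0.0, 0.0]
ft_force: [0.1, -0.1, 4.5]
gripper_width: 0.0338
gripper_force: 40.5
```

>>> step_arm(deltas=[[0,0,1,0,0,0],[0,0,3,0,0,0],[0,0,4.4,0,0,0],[1.5,-2.2,4.4,0,0,0],[3,-4.4,4.4,0,0,0],[4.5,-6.7,4,0,0,0],[6.04,-8.96,3.6,0,0,0],[6.04,-8.96,3.2,0,0,0],[6.04,-8.96,3.2,0,0,0],[6.04,-8.96,3.2,0,0,0]])

```text
time_s: 22.12
position: [0.6425, 0.0579, 0.242]
eef_rot: [0.469, 0.883, -0.0, -0.001]
ft_force: [0.0, -0.0, -0.7]
gripper_width: 0.0337
gripper_force: 40.0
```

```bash
python3 - <<'E'
from h import *
st()
look("wrist",["tongs_mid","tray_wide_long","marker_mid"],"w6")
look("side",["tongs_mid","tray_wide_long","marker_mid"],"s6")
look("top",["tongs_mid","tray_wide_long","marker_mid"],"t6")
E
```

```text
22.125 [0.6425 0.0579 0.242 ] yaw_y 34.05978973603227 [ 0.0011 -0.0217 -0.6731] 0.03365013554677717 40.01172321185393
wrist tongs_mid place 0.64 [0.645  0.0579 0.1591]
   cut 0.97 7554 ztop 0.2683559173517794 rect(mm) [644.7868  66.2804 249.2306  54.2153 124.5652] toprect [625.2872  86.5731 146.5748  34.9773 123.9501]
   cut 0.72 17928 ztop 0.16165900165795696 rect(mm) [646.4436  59.1953 239.6945  76.8271 124.8985] toprect [646.4436  59.1953 239.6945  76.8271 124.8985]
wrist marker_mid place 0.56 [0.6877 0.1579 0.1636]
   cut 0.67 3870 ztop 0.1735930253721237 rect(mm) [690.4191 157.2156 133.6285  20.9389 123.1355] toprect [688.2562 155.8037 133.6285  15.7729 123.1355]
side tongs_mid place 0.92 [0.6415 0.0602 0.2567]
   cut 0.76 1407 ztop 0.26748748789318544 rect(mm) [673.612  104.85   258.8813 145.3636 120.3258] toprect [642.8283  55.2194 203.8206  36.7175 122.7637]
side tray_wide_long place 0.89 [0.6455 0.0581 0.1577]
   cut 0.69 2031 ztop 0.16136375752392795 rect(mm) [644.8656  55.6759 235.6491  76.9159 124.0969] toprect [644.8656  55.6759 235.6491  76.9159 124.0969]
top tongs_mid place 0.74 [0.6429 0.0673 0.2524]
top tray_wide_long place 0.71 [0.6507 0.0597 0.16  ]
   cut 0.87 293 ztop 0.16352437230841238 rect(mm) [627.9877  64.4364 210.776   70.9989 122.2912] toprect [627.9877  64.4364 210.776   70.9989 122.2912]
top marker_mid place 0.49 [0.6887 0.1573 0.1661]
   cut 0.77 93 ztop 0.1747620966863519 rect(mm) [675.4866 165.7901 100.927    8.1737 122.7874] toprect [675.4866 165.7901 100.927    8.1737 122.7874]
```

View pics/w6.png

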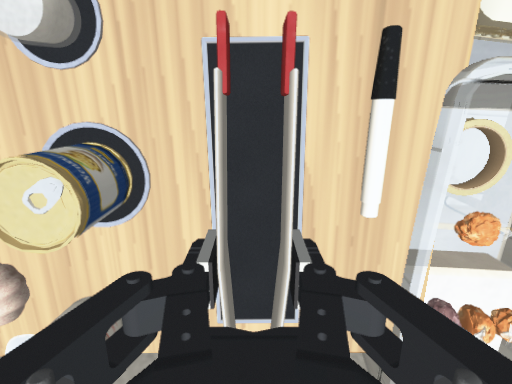

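View pics/s6.png

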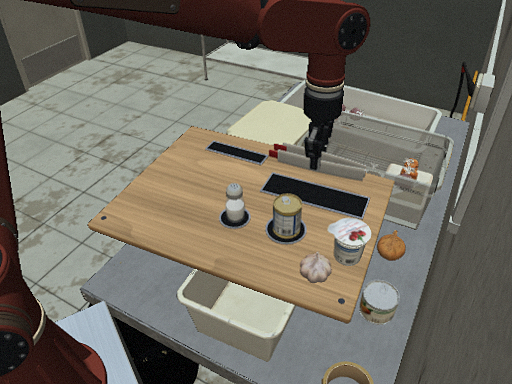

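>>> step_arm(deltas=[[0.12,0,-1.2,0,0,0],[0.12,0,-2.3,0,0,0],[0.12,0,-2.8,0,0,0],[0.12,0,-3.06,0,0,0],[0.12,0,-3.06,0,0,0],[0.12,0,-3.06,0,0,0],[0.12,0,-3.06,0,0,0]])

```text
time_s: 24.05
position: [0.6471, 0.0566, 0.1674]
eef_rot: [0.469, 0.883, 0.0, 0.001]
ft_force: [0.1, -0.8, -1.6]
gripper_width: 0.0336
gripper_force: 40.0
```

>>> step_arm(deltas=[[0,0,0,0,0,0],[0,0,0,0,0,0],[0,0,0,0,0,0],[0,0,0,0,0,0],[0,0,0,0,0,0],[0,0,0,0,0,0]], gripper=70)

```text
time_s: 24.8
position: [0.6465, 0.0566, 0.1663]
eef_rot: [0.469, 0.883, -0.0, -0.0]
ft_force: [-0.0, 0.1, -1.0]
gripper_width: 0.0701
gripper_force: 0.0
```

>>> step_arm(deltas=[[0,0,1.5,0,0,0],[0,0,3,0,0,0],[0,0,4.6,0,0,0],[0.8,2,4.6,0,0,0],[1.66,3.98,4.6,0,0,0],[1.66,3.98,4.6,0,0,0],[1.66,3.98,4.6,0,0,0],[1.66,3.98,4.6,0,0,0]], gripper=70)

```text
time_s: 25.8
position: [0.6877, 0.1548, 0.2812]
eef_rot: [0.47, 0.883, -0.0, -0.0]
ft_force: [0.1, 0.6, -0.2]
gripper_width: 0.0696
gripper_force: 0.0
```

```bash
python3 - <<'E'
from h import *
st()
look("wrist",["tongs_mid","marker_mid"],"w7")
look("side",["tongs_mid","marker_mid"],"s7")
E
```

```text
25.8 [0.6877 0.1548 0.2812] yaw_y 33.927875224452926 [ 0.1162  0.5882 -0.2319] 0.06957158467763877 0.0
wrist tongs_mid place 0.73 [0.6465 0.057  0.1761]
   cut 0.98 3142 ztop 0.191462001649871 rect(mm) [655.0682  75.2765 190.5264  67.5323 122.1976] toprect [651.4177  81.0739 176.4036  67.5323 122.1976]
wrist marker_mid place 0.84 [0.6874 0.1615 0.1642]
   cut 0.68 2042 ztop 0.17363656756292445 rect(mm) [689.0268 157.0579 133.3812  14.6944 124.301 ] toprect [688.8902 156.9644 133.3813  14.3682 124.2956]
side tongs_mid place 0.85 [0.644  0.0573 0.1746]
side tongs_mid place 0.23 [0.6905 0.1554 0.1652]
   cut 0.8 1562 ztop 0.1895307160540803 rect(mm) [646.5082  57.2137 208.8758  40.1916 122.7573] toprect [647.7049  55.1295 204.0504  38.3668 124.1652]
side marker_mid place 0.53 [0.6903 0.1565 0.1631]
```

View pics/w7.png

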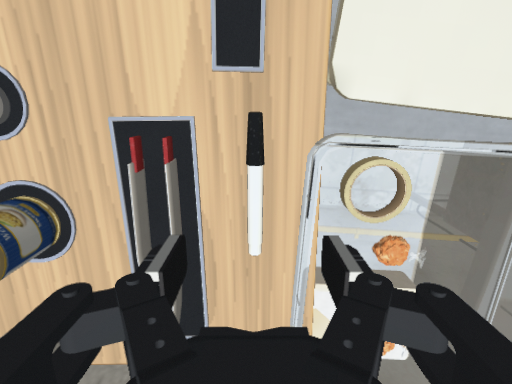

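>>> step_arm(deltas=[[0.03,0.09,0,0,0,0],[0.03,0.09,-1,0,0,0],[0.03,0.09,-2.5,0,0,0],[0.03,0.09,-3.8,0,0,0],[0.03,0.09,-4.5,0,0,0],[0.03,0.09,-4.82,0,0,0],[0.03,0.09,-4.82,0,0,0],[0.03,0.09,-4.82,0,0,0],[0.03,0.09,-4.82,0,0,0]], gripper=42)

```text
time_s: 27.42
position: [0.6897, 0.1585, 0.1625]
eef_rot: [0.469, 0.883, 0.001, 0.001]
ft_force: [0.8, -0.6, 0.1]
gripper_width: 0.0419
gripper_force: 0.0
```

>>> step_arm(deltas=[[0,0,0,0,0,0],[0,0,0,0,0,0],[0,0,0,0,0,0],[0,0,0,0,0,0],[0,0,0,0,0,0],[0,0,0,0,0,0],[0,0,0,0,0,0]], gripper=5, squeeze=30)

```text
time_s: 28.3
position: [0.6892, 0.1584, 0.1616]
eef_rot: [0.469, 0.883, 0.0, 0.0]
ft_force: [0.4, -0.2, 5.2]
gripper_width: 0.0146
gripper_force: 29.8
```

>>> step_arm(deltas=[[0,0,1,0,0,0],[0,0,2.6,0,0,0],[-1.3,1.6,2.6,0,0,0],[-2.6,3.2,2.6,0,0,0],[-3.8,4.7,2.6,0,0,0],[-4.6,5.68,2.6,0,0,0],[-4.6,5.68,2.6,0,0,0],[-4.6,5.68,2.6,0,0,0]])

```text
time_s: 29.3
position: [0.5737, 0.2998, 0.2248]
eef_rot: [0.469, 0.883, -0.001, -0.0]
ft_force: [-0.3, -0.0, -0.6]
gripper_width: 0.0143
gripper_force: 29.3
```

```bash
python3 - <<'E'
from h import *
st()
look("wrist",["marker_mid","tray_narrow_long"],"w8")
look("side",["marker_mid","tray_narrow_long"],"s8")
look("top",["marker_mid","tray_narrow_long"])
E
```

```text
29.3 [0.5737 0.2998 0.2248] yaw_y 34.0098685498808 [-0.2881 -0.0144 -0.5651] 0.014281080044245246 29.300221678413436
wrist marker_mid place 0.94 [0.574  0.3046 0.2263]
wrist tray_narrow_long place 0.57 [0.5743 0.3017 0.156 ]
   cut 0.85 4491 ztop 0.16182947281997276 rect(mm) [576.6472 301.2983 161.3974  42.9256 123.1052] toprect [576.6472 301.2983 161.3974  42.9256 123.1052]
side marker_mid place 0.82 [0.5745 0.2969 0.2321]
   cut 0.68 231 ztop 0.2363540993754782 rect(mm) [ 997.1504 1215.7278 2102.1531  125.6873   65.7594] toprect [574.801  293.8864 132.0117  13.3912 123.3515]
side tray_narrow_long place 0.87 [0.5748 0.3006 0.1566]
   cut 0.65 545 ztop 0.16031711411203067 rect(mm) [577.6831 295.1038 157.7803  43.0162 122.3672] toprect [577.6831 295.1038 157.7803  43.0162 122.3672]
top marker_mid place 0.48 [0.5766 0.303  0.2275]
   cut 0.64 67 ztop 0.5998246268272232 rect(mm) [526.9481 265.2205 124.0976 116.5475 123.7173] toprect [464.0491 257.0951  19.5316   0.7828 112.9205]
top tray_narrow_long place 0.74 [0.5739 0.3025 0.1554]
top tray_narrow_long place 0.22 [ 0.5062 -0.1244  0.1856]
   cut 0.64 135 ztop 0.1639734630632994 rect(mm) [593.5973 256.1232  68.3837  36.2385 130.4865] toprect [593.5973 256.1232  68.3837  36.2385 130.4865]
```

View pics/w8.png

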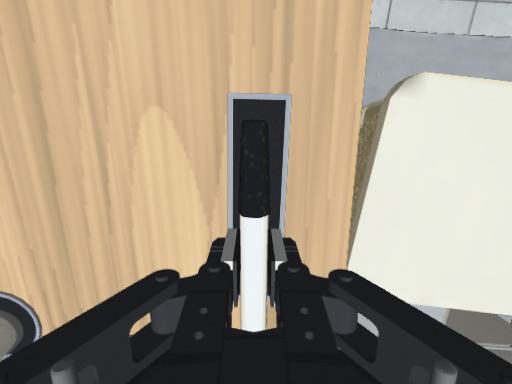

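>>> step_arm(deltas=[[0.06,0.04,-1,0,0,0],[0.06,0.04,-1.9,0,0,0],[0.06,0.04,-2.3,0,0,0],[0.06,0.04,-2.47,0,0,0],[0.06,0.04,-2.47,0,0,0],[0.06,0.04,-2.47,0,0,0],[0.06,0.04,-2.47,0,0,0],[0.06,0.04,-2.47,0,0,0]])

```text
time_s: 31.05
position: [0.5755, 0.3014, 0.1645]
eef_rot: [0.469, 0.883, 0.0, 0.0]
ft_force: [-0.4, 0.7, -0.6]
gripper_width: 0.0144
gripper_force: 29.3
```

```bash
python3 -c "
from h import *
st()"
```

```text
31.05 [0.5755 0.3014 0.1645] yaw_y 33.99992512939963 [-0.3907  0.749  -0.5868] 0.014434160849952351 29.30784147916711
```

>>> step_arm(deltas=[[0,0,-0.03,0,0,0],[0,0,-0.05,0,0,0],[0,0,-0.05,0,0,0]])

```text
time_s: 31.42
position: [0.5754, 0.3014, 0.1635]
eef_rot: [0.469, 0.883, 0.0, 0.0]
ft_force: [-2.0, -1.2, 3.3]
gripper_width: 0.0141
gripper_force: 29.8
```

>>> step_arm(deltas=[[0,0,0,0,0,0],[0,0,0,0,0,0],[0,0,0,0,0,0],[0,0,0,0,0,0],[0,0,0,0,0,0],[0,0,0,0,0,0]], gripper=34)

```text
time_s: 32.17
position: [0.5753, 0.3014, 0.1628]
eef_rot: [0.469, 0.883, 0.0, 0.0]
ft_force: [-0.5, -0.4, 0.2]
gripper_width: 0.0339
gripper_force: 0.0
```

>>> step_arm(deltas=[[0,0,0.5,0,0,0],[0,0,1.5,0,0,0],[0,0,3,0,0,0],[0,0,5,0,0,0],[-1,2,6,0,0,0],[-2,4,6,0,0,0],[-3,6,6,0,0,0],[-3,6,6,0,0,0],[-3,6,6,0,0,0]])

```text
time_s: 33.3
position: [0.5004, 0.4512, 0.3135]
eef_rot: [0.469, 0.883, 0.0, 0.001]
ft_force: [-0.0, -0.6, 0.3]
gripper_width: 0.0338
gripper_force: 0.0
```

```bash
python3 - <<'E'
from h import *
st()
ns=["tin_mid","shaker_mid","tongs_mid","marker_mid","tray_narrow_long","garlic_mid","pot_mid"]
s,_=look("side",ns)
cv2.imwrite("pics/s9.png",cv2.resize(s["img"][100:300,80:400,::-1],None,fx=2.4,fy=2.4))
s,_=look("top",ns)
cv2.imwrite("pics/t9.png",cv2.resize(s["img"][80:290,110:390,::-1],None,fx=2.7,fy=2.7))
E
```

```text
33.3 [0.5004 0.4512 0.3135] yaw_y 34.03806138909679 [-0.0003 -0.5831  0.2975] 0.03382168124384304 0.0
side tin_mid place 0.67 [0.5325 0.0002 0.1946]
side tin_mid place 0.66 [0.4578 0.0869 0.2035]
   cut 0.73 1078 ztop 0.22942728596887238 rect(mm) [546.4756  19.4402 113.2273  54.7247  49.8494] toprect [529.0124  -0.5578  57.0222  54.5323  26.5117]
side shaker_mid place 0.61 [0.4602 0.0868 0.2062]
side shaker_mid place 0.25 [0.5338 0.0013 0.1954]
   cut 0.8 601 ztop 0.24649469365887622 rect(mm) [453.159   79.156   34.4094  28.6919 121.0185] toprect [453.6801  78.6677  26.0225  24.4622  17.6336]
side tongs_mid place 0.86 [0.6499 0.0606 0.1756]
   cut 0.56 1475 ztop 0.189646546823111 rect(mm) [646.794   56.53   206.6168  39.7773 122.6694] toprect [648.2325  53.4004 199.3713  37.9085 124.2208]
side marker_mid place 0.51 [0.5772 0.3007 0.1649]
   cut 0.84 239 ztop 0.1740818851885082 rect(mm) [577.9247 293.6178 127.8763  14.2776 123.6327] toprect [577.9247 293.6178 127.8763  14.2776 123.6327]
side tray_narrow_long place 0.88 [0.5757 0.3017 0.158 ]
side tray_narrow_long place 0.28 [0.6445 0.
[... 1422 characters left out ...]
  12.7005 121.5429]
top tray_narrow_long place 0.3 [ 0.5061 -0.1257  0.1835]
   cut 0.86 509 ztop 0.16865434096451987 rect(mm) [571.8991 299.7408 162.2624  43.1929 121.9281] toprect [571.8702 299.7    162.2317  42.9153 122.1406]
top garlic_mid place 0.75 [ 0.5043 -0.1274  0.1862]
top garlic_mid place 0.7 [0.5247 0.0033 0.1559]
   cut 0.72 268 ztop 0.21149183660098694 rect(mm) [ 500.3212 -123.9351   51.2368   47.9062   61.8128] toprect [ 503.9838 -125.3833   35.0098   26.4363  102.4434]
top pot_mid place 0.9 [ 0.5876 -0.1188  0.193 ]
   cut 0.58 516 ztop 0.23118002003493726 rect(mm) [ 584.6111 -121.6869   66.8179   66.5164   92.0026] toprect [ 584.6111 -121.6869   66.8179   66.5164   92.0026]
```

View pics/s9.png

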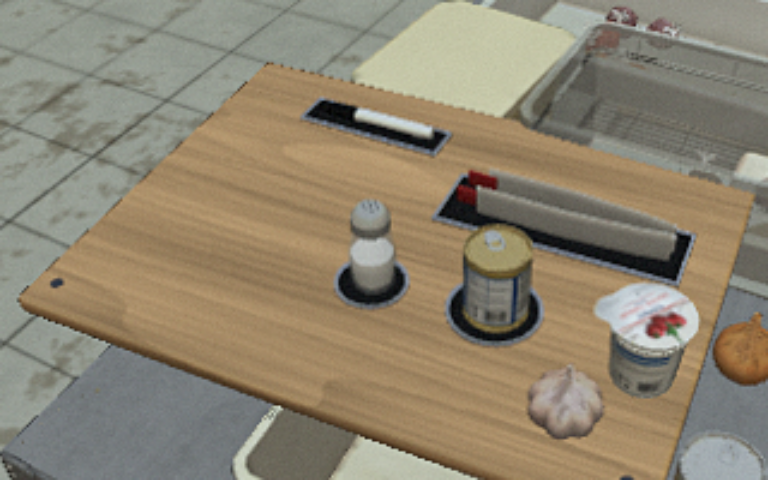

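View pics/t9.png

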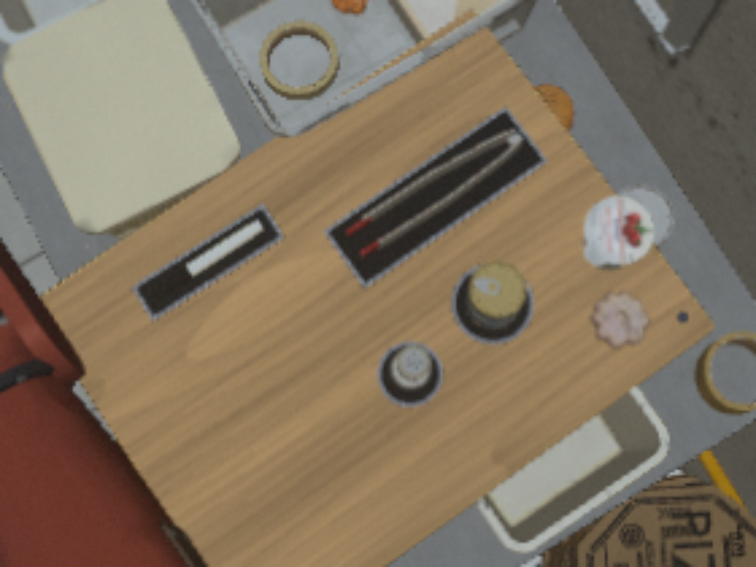

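Both views show all four things in their trays, with the marker at (210,250), tongs (435,195), tin (497,295) and shaker (412,370) in the top crop. The garlic and pot haven't moved.

```bash
python3 -c "
from cell import *
print(sign_off())"
```

```text
the job is handed in; nothing more can be done
None
```

The job is handed in at about 34 s: the tin, salt shaker, tongs and marker pen each rest in their own tray and are let go, and the garlic and yoghurt pot stayed where they were; I checked this in the camera views, but the sign-off gave no verdict.

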